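# Stir the drainage beads with a paddle and lean it back

### The arm

A 6-joint arm with a two-finger parallel gripper is mounted at the origin on the work surface. World frame = base frame: x ahead of the robot, y to its left, z up, the work surface at z = 0. Lengths are in m, angles in rad, forces in N, time in s.
With the tool pointing down it reaches from about 0.325 to 0.775 m from the base axis. Payload 5.5 kg.
Tool frame: the origin (TCP) lies at the very end of the fingers, on their centre line; the grasp point (between the pads) lies 19 mm behind it; z points along the fingers, y is the direction in which the jaws open and shut (so a half turn about z gives the same grasp; the last joint's range is limited). The gripper opens to 88 mm and grips with 3 to 60 N. Pads are 20 mm wide; open, the fingers measure 115 mm over their backs; the gripper's body (75 mm by 178 mm) begins 61 mm behind the grasp point.
Start: joints at [-1.162, 0.091, 1.231, -0, 1.82, -0.057], TCP at [0.269, -0.536, 0.202] pointing down, gripper open.
Joint ranges: [-2.87, 2.87], [-0.86, 2.18], [0.17, 2.46], [-1.51, 4.65], [0.06, 2.69], [-2.65, 2.65]. Speed limits (rad/s): [2.57, 2.57, 3.01, 3.14, 3.14, 3.14].

### API

Orientations are given as a unit quaternion [x, y, z, w].
In Python, from rig import manip gives the robot as it stands. The module is installed in compiled form; this text tells all that it offers.
- The arm moves only by the tool jog_arm, never from a script. Its argument "moves" is a list of rows, each a list of 4 numbers: the shift along the tool's x, y, z in mm, then the turn about the tool's z in rad. In form: [[x, y, z, turn], ...]. A call has 1 to 12 rows; each row is the pose to reach, as a shift and turn from the pose commanded when the call began, along the tool's axes at that moment; what a row does not reach only later rows make up. A row lasts 1/10 s, in which the tool goes at most 50 mm and 8.59 degrees, less where a joint would pass 70% of its speed; a pose out of reach is approached as far as the arm can. A call with a gripper value outside its range is refused whole. "fingers" is the opening, from 0 (shut) to 1 (fully open), set as the call begins (left out, the last holds). The fingers move at their own pace and stop on an object; "newtons" is the grip in N (left out, the last holds). Time passes only in rows, so rows that repeat a pose let the fingers close. It gives the time, the measured TCP pose, the force and the opening at its end, in the units of the state.
- manip.get_obs(): the state, without advancing time (a new reading comes with each control period).
- manip.capture(name): name is "scene" or "side" or "wrist"; returns the picture (420x560x3 uint8, red, green, blue); there is no depth.
- manip.camera_model(name): a dict with "intrinsics" (3x3 intrinsics, pixels), "xyz" and "rotation" of the camera in the world. Camera axes: x right, y down, z forward; pixel columns grow to the right and rows downward; lengths in m; the calibration is good to about 2 mm. A picture is of the moment at which its call begins: read the wrist's pose just before it. camera_model takes no time and is no camera call; for the wrist camera it gives the pose at the moment of the call.
- manip.job_done(): hands the job in, once; it reports no verdict.
The state is a dict: "time": time; "q": joint angles; "qvel": joint speeds; "tau": joint torques, N m; "tcp_pos": TCP position; "tool_rot": TCP orientation; "force": force on the tool from outside, world axes, zero at the start; "wrist_torque": the same for the moment, N m; "gripper_width": finger opening in m.
Only numpy, scipy, OpenCV 4.12 (cv2) and the standard library are available. Lean on these libraries where they do the work, as an engineer would, in place of code of your own. Each camera call takes 0.05 s, during which the arm holds its last target. There are 200 camera calls.

### The job

Take the birch paddle off its sloped rest, feel with the blade's tip for the drainage plate under the beads and press it gently in the middle of the blue pot so that it gives a few millimetres (working aside any bead that lies there), then just above it stir at least two full turns anticlockwise (seen from above), about half-way out to the wall, so that beads all round are shifted. Do not ram the pot or plate, lose a bead or disturb the other tools. Finally lean the paddle back on its rest as it was, blade down and square to the sloping board, and let go.

Things in the scene. Friction and masses are not known exactly. Their poses are not given: they have to be found in the camera images.
- pot: Blue glazed round pot fixed to the bench, 110 mm tall, 176 mm across at the foot and 196 mm at the rim, wall 7 mm (inside radius about 82 mm low down, 91 mm at the rim). Origin: centre of its underside, on the bench; z up. In it lie a flat grey drainage plate and, on it, 7 loose beads one layer deep.
- pot_rim (a point): Centre of the pot's mouth, 110 mm above the bench. Below, the flat drainage plate (radius 80 mm) fills the bottom, under the beads. Its top is 18 to 36 mm above the bench, different each time and not reported: feel for it. A bead caught under the blade stops it 26 mm or more above the plate, so a stop over 42 mm above the bench is a bead: push it aside or try beside it.
- plate (a joint): How far (m) the drainage plate is pressed down on its soft feet: 0 at rest. It gives about 2 mm for a push of 7 N and 6 mm for 15 N, and springs back. A press of 2 to 8 mm is gentle and shows that the bottom is found.
- rest: Wooden rest fixed to the bench: base 170 x 130 mm, 15 mm thick, with a back board leaning 30 degrees from vertical towards the rest's -x; a lip 12 mm high stands on the base from x = 35 to 45 mm. Origin: on the bench under the middle of the line where the board's face meets the base; y along that line; x points roughly away from the robot.
- rest_foot (a point): Middle of the line where the board's face meets the base, 15 mm over the bench; same axes as the rest. The face runs up from here along (-0.5, 0, 0.866) for 115 mm and looks to (0.866, 0, 0.5) in these axes; it is 130 mm wide, its upper edge about 115 mm over the bench, 12 mm thick.
- paddle: Flat birch paddle, 200 x 12 mm, about 75 g: blade 36 mm wide and 90 mm long, handle 28 mm wide and 110 mm long. Origin at its centre; z along it to the handle's end, y across its width, x through its thickness. It starts leaning on the rest, back flat on the board, blade's end in the corner, up to 30 mm off the middle along y; its top 85 mm stand clear.
- paddle_mid (a point): The paddle's centre (same axes as the paddle). A firm grip (60 N or more) on the side edges of the handle, near its top, keeps it steady while stirring.
- paddle_tip (a point): Middle of the end of the paddle's blade, 100 mm from its centre, on its -z side.
- bead0: One of the 7 loose clay beads in the pot, chunky clay barrels of several sizes, 26 to 30 mm across and tall, about 20 g. Origin at its centre; axes turn as it rolls.
- bead1: One of the 7 loose clay beads in the pot, chunky clay barrels of several sizes, 26 to 30 mm across and tall, about 20 g. Origin at its centre; axes turn as it rolls.
- bead2: One of the 7 loose clay beads in the pot, chunky clay barrels of several sizes, 26 to 30 mm across and tall, about 20 g. Origin at its centre; axes turn as it rolls.
- bead3: One of the 7 loose clay beads in the pot, chunky clay barrels of several sizes, 26 to 30 mm across and tall, about 20 g. Origin at its centre; axes turn as it rolls.
- bead4: One of the 7 loose clay beads in the pot, chunky clay barrels of several sizes, 26 to 30 mm across and tall, about 20 g. Origin at its centre; axes turn as it rolls.
- bead5: One of the 7 loose clay beads in the pot, chunky clay barrels of several sizes, 26 to 30 mm across and tall, about 20 g. Origin at its centre; axes turn as it rolls.
- bead6: One of the 7 loose clay beads in the pot, chunky clay barrels of several sizes, 26 to 30 mm across and tall, about 20 g. Origin at its centre; axes turn as it rolls.
- dibber: Bystander: birch dibber 190 mm long lying on the bench beyond the work, to be left alone. Origin under its middle.
- cultivator: Bystander: three-tined hand cultivator 240 mm long lying on the bench at the right, to be left alone. Origin on its underside near its middle.
- plugtray: Bystander: red plastic plug tray 220 x 130 x 45 mm on the bench at the left, to be left alone. Origin: centre of its underside.
Things that resemble listed ones, but are neither listed nor needed, are in the scene too. There is more than one size of the pot; the job needs the smaller.

How it is judged:
By the outcome, as a careful person would: the job done as asked, in the order asked, and still so for the second after the job is handed in, with the robot touching nothing.
It also fails if it takes over 72 s, if anything falls off the work surface, if the arm or the gripper's body presses on something with over 40 N, if the wrist force passes 120 N, or if a joint passes its speed limit or range.

## Working session

There is one attempt and no reset: what is moved stays moved. The work goes in short steps, Python scripts to look and compute and a tool call to move; the robot and the scene stay as the last step left them, time stands still between calls to the robot, and variables do not carry over. Pictures are saved under pics/ and viewed, about 8 in all and at most 12, crops included, and the job is handed in when it is done.

Besides the shell and the picture viewer there is one more tool, called after "Call:" as a command line: name --pt "numbers of a row" for each row, then --argument value for the rest. jog_arm: Moves the arm, as the interface text tells. Its arguments: {"type":"object","properties":{"moves":{"type":"array","items":{"type":"array","items":{"type":"number"}}},"fingers":{"type":"number"},"newtons":{"type":"number"}},"required":["moves"]}

```bash
ls; mkdir -p pics; python3 - <<'E'
from rig import manip
import cv2, numpy as np
o=manip.get_obs(); print({k:np.round(v,3).tolist() for k,v in o.items()})
for n in ("scene","side","wrist"):
    c=manip.camera_model(n); print(n,np.round(c["intrinsics"],1).tolist(),np.round(c["xyz"],4).tolist(),np.round(c["rotation"],4).tolist())
    if n!="wrist": cv2.imwrite(f"pics/{n}0.png",manip.capture(n)[...,::-1])
E
```

```text
pics
{'time': 0.0, 'q': [-1.162, 0.092, 1.232, 0.0, 1.82, -0.057], 'qvel': [0.001, -0.0, 0.0, -0.001, 0.0, 0.001], 'tau': [-0.002, -44.644, -40.644, 0.069, 0.029, -0.0], 'tcp_pos': [0.269, -0.536, 0.201], 'tool_rot': [0.973, 0.231, -0.0, -0.001], 'force': [0.355, 0.179, -0.583], 'wrist_torque': [0.028, 0.006, 0.031], 'gripper_width': 0.088}
scene [[435.5, 0.0, 279.3], [0.0, 435.5, 209.2], [0.0, 0.0, 1.0]] [1.3093, -0.5826, 0.9734] [0.8204, 0.4107, -0.1722, -0.3587]
side [[380.1, 0.0, 282.0], [0.0, 380.1, 207.9], [0.0, 0.0, 1.0]] [0.5419, -0.6912, 0.9227] [0.9418, -0.0113, 0.0092, -0.3359]
wrist [[337.6, 0.0, 279.9], [0.0, 337.6, 208.4], [0.0, 0.0, 1.0]] [0.3301, -0.5062, 0.3843] [0.8444, -0.5208, -0.0666, 0.1063]
```

View pics/scene0.png

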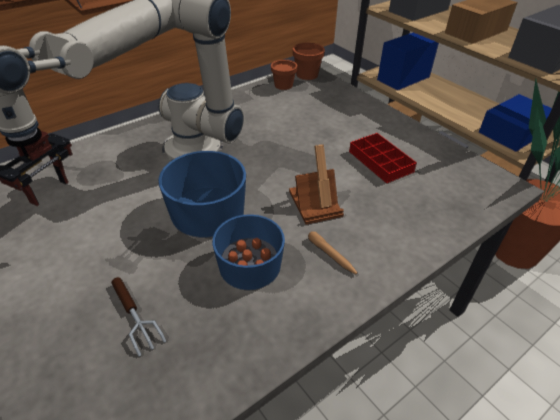

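View pics/side0.png

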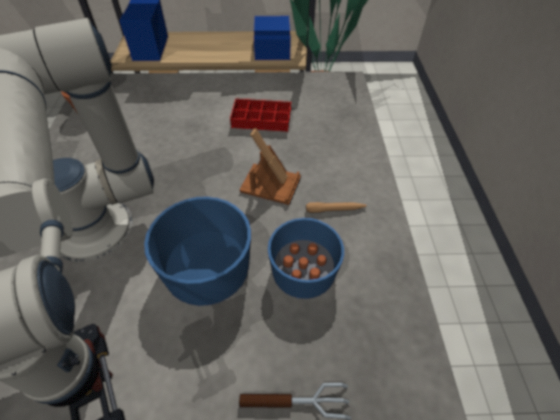

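```bash
cat > h.py <<'E'
from rig import manip
import cv2, numpy as np
from scipy.spatial.transform import Rotation as R
from scipy.optimize import least_squares
def cam(n):
    c=manip.camera_model(n); r=np.array(c["rotation"]); 
    return np.array(c["intrinsics"]),np.array(c["xyz"]),(R.from_quat(r).as_matrix() if r.size==4 else r)
def plane(c,uv,z):
    K,p,M=c; uv=np.atleast_2d(uv).astype(float)
    d=np.c_[uv,np.ones(len(uv))]@np.linalg.inv(K).T@M.T
    return p+d*((z-p[2])/d[:,2])[:,None]
def proj(c,X):
    K,p,M=c; q=(np.atleast_2d(X)-p)@M@K.T; return q[:,:2]/q[:,2:]
def tri(cs,uvs):
    A=np.zeros((3,3));b=np.zeros(3)
    for c,uv in zip(cs,uvs):
        K,p,M=c; d=M@np.linalg.inv(K)@np.array([*uv,1.]); d/=np.linalg.norm(d); P=np.eye(3)-np.outer(d,d); A+=P;b+=P@p
    return np.linalg.solve(A,b)
E
python3 - <<'E'
from h import *
for n,box in (("scene",(205,210,292,292)),("side",(262,215,350,302))):
    im=cv2.imread(f"pics/{n}0.png"); hsv=cv2.cvtColor(im,cv2.COLOR_BGR2HSV)
    m=cv2.inRange(hsv,(95,90,30),(125,255,255)); k=np.zeros_like(m); x0,y0,x1,y1=box; k[y0:y1,x0:x1]=m[y0:y1,x0:x1]
    cs,_=cv2.findContours(k,cv2.RETR_EXTERNAL,cv2.CHAIN_APPROX_NONE); ct=max(cs,key=cv2.contourArea)[:,0]
    P=plane(cam(n),ct,.11)[:,:2]
    f=lambda c:np.linalg.norm(P-c,axis=1)-.098
    best=max((P[i]+ .098*np.array([np.cos(a),np.sin(a)]) for i in range(0,len(P),3) for a in np.linspace(0,6.28,90)),key=lambda c:(abs(f(c))<.002).sum())
    r=least_squares(f,best,loss="cauchy",f_scale=.001); print(n,r.x,(abs(f(r.x))<.002).sum(),len(P))
a=cv2.imread("pics/scene0.png")[130:230,270:360]; b=cv2.imread("pics/side0.png")[120:220,225:315]
cv2.imwrite("pics/rest.png",np.hstack([cv2.resize(q,None,fx=4.4,fy=4.4,interpolation=cv2.INTER_CUBIC) for q in (a,b)]))
C=cam("scene"),cam("side")
print("paddle top",tri(C,[(319,146),(254,132)]))
E
```

```text
scene [ 0.62625868 -0.16001979] 57 254
side [ 0.62390688 -0.16461352] 74 220
paddle top [0.49005557 0.20394773 0.188278  ]
```

View pics/rest.png

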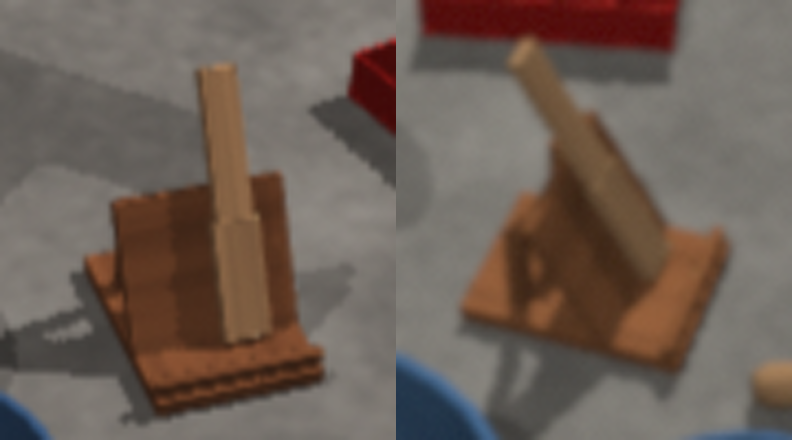

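```bash
python3 - <<'E'
from h import *
s,d=cam("scene"),cam("side")
fs=lambda u,v:(270+u/4.4-.4,130+v/4.4-.4); fd=lambda u,v:(225+(u-396)/4.4-.4,120+v/4.4-.4)
print(plane(d,[fd(*p) for p in ((462,303),(672,360),(730,232),(525,195))],.015).round(3))
print(plane(s,[fs(*p) for p in ((85,258),(158,400),(323,362))],.015).round(3))
print("top",plane(s,[fs(*p) for p in ((115,200),(282,175))],.115).round(3))
print("ptop",tri((s,d),(fs(198,68),fd(513,62))).round(3),tri((s,d),(fs(236,64),fd(533,40))).round(3))
print("pbot",tri((s,d),(fs(226,341),fd(642,283))).round(3),tri((s,d),(fs(270,337),fd(666,252))).round(3))
M=cam("wrist")[2]; print(M.round(3))
o=manip.get_obs(); print(R.from_quat(o["tool_rot"]).as_matrix().round(3))
E
```

```text
[[0.437 0.134 0.015]
 [0.589 0.076 0.015]
 [0.637 0.203 0.015]
 [0.481 0.246 0.015]]
[[0.436 0.133 0.015]
 [0.59  0.079 0.015]
 [0.631 0.201 0.015]]
top [[0.489 0.115 0.115]
 [0.539 0.232 0.115]]
ptop [0.482 0.192 0.192] [0.495 0.216 0.192]
pbot [0.569 0.16  0.009] [0.588 0.187 0.013]
[[ 0.449 -0.865 -0.223]
 [-0.894 -0.435 -0.11 ]
 [-0.002  0.249 -0.969]]
[[ 0.893  0.449 -0.001]
 [ 0.449 -0.893  0.002]
 [ 0.    -0.002 -1.   ]]
```

Call:
jog_arm --pt "0 0 -50 0" --pt "0 0 -100 0" --pt "30 -35 -120 0.1" --pt "60 -70 -120 0.2" --pt "95 -105 -120 0.3" --pt "125 -140 -120 0.4" --pt "155 -175 -120 0.5" --pt "190 -210 -120 0.6" --pt "220 -250 -120 0.7" --pt "255 -285 -120 0.8" --pt "290 -320 -120 0.824" --pt "320 -360 -120 0.824" --fingers 1

```text
time: 1.3
tcp_pos: [0.3939, -0.0688, 0.3216]
tool_rot: [0.984, -0.179, -0.0, -0.0]
force: [1.6, -0.4, 0.1]
gripper_width: 0.0873
```

Call:
jog_arm --pt "-5 -48 0 0" --pt "-10 -95 0 0" --pt "-15 -140 0 0" --pt "-20 -185 5 0" --pt "-25 -230 10 0" --pt "-27 -265 15 0" --pt "-27 -288 20 0" --pt "-27 -288 20 0" --pt "-27 -288 20 0"

```text
time: 2.2
tcp_pos: [0.4691, 0.2084, 0.3016]
tool_rot: [0.984, -0.178, -0.001, 0.001]
force: [0.4, -0.9, 1.2]
gripper_width: 0.0877
```

```bash
python3 - <<'E'
from h import *
o=manip.get_obs(); print(o["tcp_pos"].round(4) if hasattr(o["tcp_pos"],"round") else o["tcp_pos"],o["qvel"],o["q"])
c=manip.camera_model("wrist"); np.save("w1.npy",np.array([*c["xyz"],*np.ravel(c["rotation"])]))
cv2.imwrite("pics/w1.png",manip.capture("wrist")[...,::-1])
E
```

```text
[0.4691 0.2084 0.3016] [-2.41686713e-02 -2.64724447e-02 -3.50604332e-03 -7.62562389e-04
  3.37945711e-03 -6.18153176e-05] [ 3.52021137e-01 -9.55719218e-02  1.23911890e+00 -3.80722131e-04
  1.99980927e+00  2.28004635e+00]
```

View pics/w1.png

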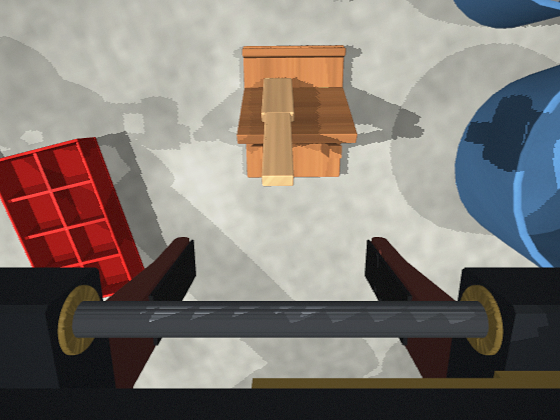

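```bash
python3 - <<'E'
from h import *
w=np.load("w1.npy"); K=cam("wrist")[0]; c=(K,w[:3],R.from_quat(w[3:]).as_matrix() if len(w)==7 else w[3:].reshape(3,3))
im=cv2.imread("pics/w1.png").astype(int)
for r in (60,85,100,130,150,165,175,182): 
    g=im[r,230:330].sum(1); d=np.abs(np.diff(g)); i=np.sort(np.argsort(d)[-6:]); print(r,[(int(230+k),int(d[k])) for k in i])
print("top corners",plane(c,[(263,178),(294,178)],.194).round(4),plane(c,[(263,186),(294,186)],.188).round(4))
print("lip",plane(c,[(243,47),(345,47)],.027).round(4),"base rear",plane(c,[(248,177),(339,177)],.015).round(4))
print("board top",plane(c,[(237,138),(357,138)],.115).round(4), "ptip corner",plane(c,[(264,79),(292,79)],.021).round(4))
s,d=cam("scene"),cam("side")
print("bigpot left/right rim pts")
for uvs in (((204,157),(200,200)),):
    print(tri((s,d),uvs))
for n,box in (("scene",(155,150,250,235)),("side",(140,190,258,305))):
    im=cv2.imread(f"pics/{n}0.png"); hsv=cv2.cvtColor(im,cv2.COLOR_BGR2HSV)
    m=cv2.inRange(hsv,(95,90,30),(125,255,255)); k=np.zeros_like(m); x0,y0,x1,y1=box; k[y0:y1,x0:x1]=m[y0:y1,x0:x1]
    cs,_=cv2.findContours(k,cv2.RETR_EXTERNAL,cv2.CHAIN_APPROX_NONE); ct=max(cs,key=cv2.contourArea)[:,0]
    for h in (.13,.15,.17,.19):
        P=plane(cam(n),ct,h)[:,:2]; best=(0,)
        for rr in np.arange(.11,.16,.002):
            for i in range(0,len(P),6):
                for a in np.linspace(0,6.28,60):
                    q=P[i]+rr*np.array([np.cos(a),np.sin(a)]); v=(abs(np.linalg.norm(P-q,axis=1)-rr)<.0015).sum()
                    if v>best[0]: best=(int(v),round(rr,3),q.round(3))
        print(n,h,best,len(P))
E
```

```text
60 [(237, 45), (238, 46), (242, 39), (243, 41), (259, 19), (325, 18)]
85 [(242, 61), (243, 59), (262, 100), (290, 60), (291, 67), (312, 110)]
100 [(240, 48), (241, 142), (242, 94), (261, 192), (291, 60), (292, 103)]
130 [(236, 140), (237, 186), (263, 190), (265, 44), (290, 100), (291, 64)]
150 [(246, 99), (261, 66), (318, 44), (320, 98), (321, 45), (328, 72)]
165 [(241, 54), (245, 56), (246, 41), (261, 67), (291, 55), (293, 42)]
175 [(245, 63), (246, 96), (247, 47), (261, 52), (291, 64), (292, 124)]
182 [(260, 41), (262, 34), (291, 75), (292, 66), (293, 79), (294, 52)]
top corners [[0.4933 0.2145 0.194 ]
 [0.4839 0.1893 0.194 ]] [[0.4858 0.2177 0.188 ]
 [0.4761 0.1918 0.188 ]]
lip [[0.6328 0.1956 0.027 ]
 [0.5882 0.0765 0.027 ]] base rear [[0.4775 0.2523 0.015 ]
 [0.4328 0.1328 0.015 ]]
board top [[0.5326 0.2331 0.115 ]
 [0.4875 0.1126 0.115 ]] ptip corner [[0.5894 0.1846 0.021 ]
 [0.5767 0.1508 0.021 ]]
bigpot left/right rim pts
[ 0.37743681 -0.12679301  0.24081699]
scene 0.13 (81, np.float64(0.132), array([ 0.337, -0.132])) 285
scene 0.15 (86, np.float64(0.128), array([ 0.36 , -0.143])) 285
scene 0.17 (85, np.float64(0.126), array([ 0.383, -0.154])) 285
scene 0.19 (92, np.float64(0.122), array([ 0.406, -0.164])) 285
side 0.13 (126, np.float64(0.132), array([ 0.353, -0.133])) 302
side 0.15 (142, np.float64(0.128), array([ 0.358, -0.146])) 302
side 0.17 (147, np.float64(0.124), array([ 0.362, -0.16 ])) 302
side 0.19 (132, np.float64(0.122), array([ 0.367, -0.175])) 302
```

Call:
jog_arm --pt "28 -1 0 0" --pt "28 -1 40 0" --pt "28 -1 80 0" --pt "28 -1 115 0" --pt "28 -1 140 0" --pt "28 -1 151 0" --pt "28 -1 151 0" --pt "28 -1 151 0"

```text
time: 3.05
tcp_pos: [0.4966, 0.1992, 0.1532]
tool_rot: [0.984, -0.179, 0.001, -0.001]
force: [-0.4, -0.2, 0.4]
gripper_width: 0.088
```

Call:
jog_arm --pt "0 0 0 0" --pt "0 0 0 0" --pt "0 0 0 0" --pt "0 0 0 0" --pt "0 0 0 0" --pt "0 0 0 0" --pt "0 0 0 0" --pt "0 0 0 0" --fingers 0 --newtons 60

```text
time: 3.85
tcp_pos: [0.4959, 0.1996, 0.1512]
tool_rot: [0.984, -0.178, -0.0, 0.0]
force: [0.5, 0.7, 0.1]
gripper_width: 0.0276
```

Call:
jog_arm --pt "0 0 -10 0" --pt "0 0 -30 0" --pt "0 0 -65 0" --pt "0 0 -105 0" --pt "0 0 -145 0" --pt "15 30 -150 0" --pt "30 65 -150 0" --pt "52 100 -150 0" --pt "75 135 -150 0" --pt "95 170 -150 0" --pt "115 205 -150 0" --pt "130 240 -150 0"

```text
time: 5.05
tcp_pos: [0.5337, -0.0725, 0.3016]
tool_rot: [0.984, -0.178, 0.0, -0.0]
force: [-0.4, 0.0, 0.2]
gripper_width: 0.0274
```

Call:
jog_arm --pt "15 25 0 0" --pt "25 45 0 0" --pt "30 53 0 0" --pt "30 53 0 0" --pt "30 53 0 0"

```text
time: 5.55
tcp_pos: [0.5431, -0.1301, 0.3016]
tool_rot: [0.984, -0.178, 0.0, -0.0]
force: [0.2, 0.2, -0.2]
gripper_width: 0.0274
```

```bash
cat > shot.py <<'E'
from h import *
import sys
t=sys.argv[1]; o=manip.get_obs(); print(o["time"],np.round(o["tcp_pos"],4),np.round(o["tool_rot"],4),np.round(o["force"],2),o["gripper_width"])
out=[]
for n,(x,y) in (("scene",(200,130)),("side",(235,150))):
    im=manip.capture(n)[...,::-1]; cv2.imwrite(f"pics/{n}{t}.png",im); out.append(cv2.resize(im[y:y+170,x:x+125],None,fx=3.2,fy=3.2,interpolation=cv2.INTER_CUBIC))
cv2.imwrite(f"pics/m{t}.png",np.hstack(out))
E
python3 shot.py 1
```

```text
5.55 [ 0.5431 -0.1301  0.3016] [ 9.841e-01 -1.779e-01  1.000e-04 -3.000e-04] [ 0.19  0.21 -0.16] 0.027397190157404015
```

View pics/m1.png

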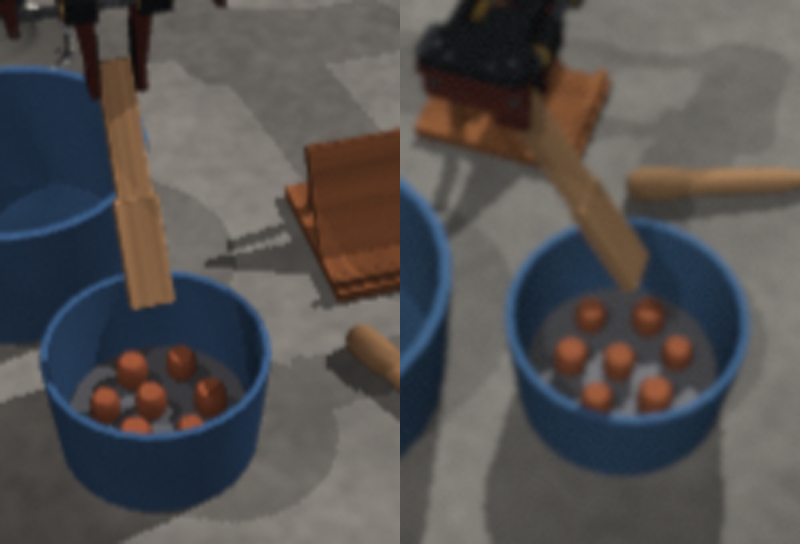

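```bash
python3 - <<'E'
from h import *
s,d=cam("scene"),cam("side")
fs=lambda u,v:(200+u/3.2-.3,130+v/3.2-.3); fd=lambda u,v:(235+(u-400)/3.2-.3,150+v/3.2-.3)
t=tri((s,d),(fs(153,303.5),fd(640,275))); print("tip front edge",t.round(4))
print("scene beads",plane(s,[fs(*p) for p in ((132,370),(181,363),(105,405),(151,399),(211,397))],.04)[:,:2].round(3).tolist())
print("side beads",plane(d,[fd(*p) for p in ((592,315),(649,316),(571,356),(619,360),(677,353),(597,397),(655,392))],.04)[:,:2].round(3).tolist())
print("centre bead",tri((s,d),(fs(151,399),fd(619,360))).round(4))
# pot bottom ellipse? inner rim check
for n,f in (("scene",s),("side",d)):
    im=cv2.imread(f"pics/{n}1.png")
    hsv=cv2.cvtColor(im,cv2.COLOR_BGR2HSV); m=cv2.inRange(hsv,(0,120,60),(14,255,255)); 
    x0,y0,x1,y1=(215,220,285,290) if n=="scene" else (265,225,345,300); k=np.zeros_like(m); k[y0:y1,x0:x1]=m[y0:y1,x0:x1]
    N,L,S,C=cv2.connectedComponentsWithStats(k); print(n,[(C[i].round(1).tolist(),int(S[i,4])) for i in range(1,N) if S[i,4]>15])
E
```

```text
tip front edge [ 0.6304 -0.1619  0.1709]
scene beads [[0.577, -0.153], [0.596, -0.113], [0.597, -0.195], [0.615, -0.158], [0.645, -0.114]]
side beads [[0.602, -0.114], [0.651, -0.116], [0.582, -0.155], [0.622, -0.159], [0.671, -0.154], [0.602, -0.194], [0.65, -0.191]]
centre bead [ 0.6213 -0.1627  0.0472]
scene [([246.0, 221.9], 55), ([255.7, 242.9], 66), ([243.6, 251.9], 217), ([263.6, 255.0], 108), ([232.5, 255.8], 73)]
side [([294.1, 248.1], 67), ([312.0, 248.7], 78), ([321.1, 259.8], 68), ([287.9, 260.9], 84), ([303.1, 262.4], 71), ([314.3, 272.8], 77), ([296.3, 273.4], 56)]
```

Call:
jog_arm --pt "10 1 20 0" --pt "20 1 50 0" --pt "20 1 80 0" --pt "20 1 92 0" --pt "20 1 96 0" --pt "20 1 101 0" --pt "20 1 106 0" --pt "20 1 111 0" --pt "20 1 113 0" --pt "20 1 113 0"

```text
time: 6.65
tcp_pos: [0.5616, -0.1389, 0.1891]
tool_rot: [0.984, -0.178, 0.001, 0.0]
force: [-0.5, 0.6, 2.5]
gripper_width: 0.0274
```

Call:
jog_arm --pt "0 0 1.5 0" --pt "0 0 3 0" --pt "0 0 4.5 0" --pt "0 0 6 0" --pt "0 0 6 0"

```text
time: 7.15
tcp_pos: [0.5616, -0.1386, 0.1846]
tool_rot: [0.984, -0.178, 0.001, -0.0]
force: [-5.3, 2.6, 10.4]
gripper_width: 0.0273
```

```bash
sed -i 's/(200,130)/(205,190)/;s/(235,150)/(255,200)/;s/y+170,x:x+125/y+110,x:x+95/;s/3.2,fy=3.2/4.2,fy=4.2/' shot.py; python3 shot.py 2
```

```text
7.15 [ 0.5616 -0.1386  0.1846] [ 9.84e-01 -1.78e-01  1.30e-03 -1.00e-04] [-5.34  2.56 10.4 ] 0.02729774127563142
```

View pics/m2.png

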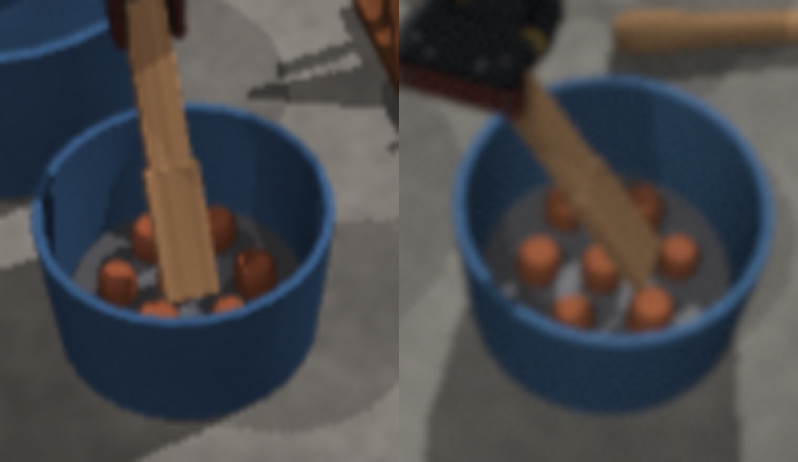

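Call:
jog_arm --pt "0 0 -5 0" --pt "-2 -4 -6 0" --pt "-4 -7 -6 0" --pt "-4 -7 -4 0" --pt "-4 -7 -2 0" --pt "-4 -7 0 0" --pt "-4 -7 2 0" --pt "-4 -7 4 0" --pt "-4 -7 4 0"

```text
time: 8.15
tcp_pos: [0.5604, -0.1311, 0.1781]
tool_rot: [0.984, -0.178, 0.0, 0.0]
force: [1.3, -0.7, -0.6]
gripper_width: 0.0276
```

Call:
jog_arm --pt "0 0 1 0" --pt "0 0 2 0" --pt "0 0 3 0" --pt "0 0 4 0" --pt "0 0 5 0" --pt "0 0 5 0"

```text
time: 8.75
tcp_pos: [0.5604, -0.131, 0.1735]
tool_rot: [0.984, -0.178, 0.001, 0.0]
force: [1.4, -0.3, 2.4]
gripper_width: 0.0272
```

Call:
jog_arm --pt "-3 0 0 0" --pt "-6 1 0 0" --pt "-9 2 0 0" --pt "-12 4 0 0" --pt "-16 6 0 0" --pt "-19 6 0 0" --pt "-19 6 0 0" --pt "-17 6 0 0" --pt "-17 6 0 0"

```text
time: 9.65
tcp_pos: [0.5419, -0.1306, 0.1727]
tool_rot: [0.984, -0.178, -0.001, 0.0]
force: [0.3, -0.1, 1.3]
gripper_width: 0.0274
```

Call:
jog_arm --pt "0 0 1 0" --pt "0 0 2 0" --pt "0 0 3 0" --pt "0 0 4 0" --pt "0 0 4 0"

```text
time: 10.15
tcp_pos: [0.5423, -0.1306, 0.1692]
tool_rot: [0.984, -0.178, 0.0, 0.0]
force: [0.9, -1.3, 2.0]
gripper_width: 0.0275
```

Call:
jog_arm --pt "0 0 1 0" --pt "0 0 2 0" --pt "0 0 3 0" --pt "0 0 3 0" --pt "0 0 3 0"

```text
time: 10.65
tcp_pos: [0.5424, -0.1306, 0.1665]
tool_rot: [0.984, -0.178, 0.0, 0.0]
force: [2.6, -0.8, 2.6]
gripper_width: 0.0274
```

Call:
jog_arm --pt "0 0 1 0" --pt "0 0 2 0" --pt "0 0 3 0" --pt "0 0 4 0" --pt "0 0 4 0" --pt "0 0 4 0"

```text
time: 11.25
tcp_pos: [0.5421, -0.1305, 0.1622]
tool_rot: [0.984, -0.178, -0.0, -0.0]
force: [2.0, -0.4, 2.6]
gripper_width: 0.0273
```

Call:
jog_arm --pt "0 0 1 0" --pt "0 0 2 0" --pt "0 0 3 0" --pt "0 0 4 0" --pt "0 0 4 0" --pt "0 0 4 0"

```text
time: 11.85
tcp_pos: [0.542, -0.1305, 0.1587]
tool_rot: [0.984, -0.178, 0.0, -0.0]
force: [1.6, 0.8, 5.5]
gripper_width: 0.0271
```

Call:
jog_arm --pt "0 0 1 0" --pt "0 0 2 0" --pt "0 0 2 0" --pt "0 0 2 0"

```text
time: 12.25
tcp_pos: [0.542, -0.1305, 0.1573]
tool_rot: [0.984, -0.178, 0.0, 0.0]
force: [-0.5, 0.5, 8.2]
gripper_width: 0.0275
```

Call:
jog_arm --pt "0 0 1 0" --pt "0 0 1.5 0" --pt "0 0 1.5 0" --pt "0 0 1.5 0"

```text
time: 12.65
tcp_pos: [0.542, -0.1305, 0.1564]
tool_rot: [0.984, -0.178, 0.0, 0.0]
force: [-1.6, 0.1, 10.7]
gripper_width: 0.0275
```

Call:
jog_arm --pt "0 0 1 0" --pt "0 0 1 0" --pt "0 0 1 0" --pt "0 0 1 0"

```text
time: 13.05
tcp_pos: [0.542, -0.1305, 0.1557]
tool_rot: [0.984, -0.178, 0.001, 0.0]
force: [-1.7, 1.4, 11.4]
gripper_width: 0.0273
```

```bash
python3 shot.py 3
```

```text
13.05 [ 0.542  -0.1305  0.1557] [ 9.840e-01 -1.781e-01  6.000e-04  1.000e-04] [-1.65  1.36 11.4 ] 0.02729742323155256
```

View pics/m3.png

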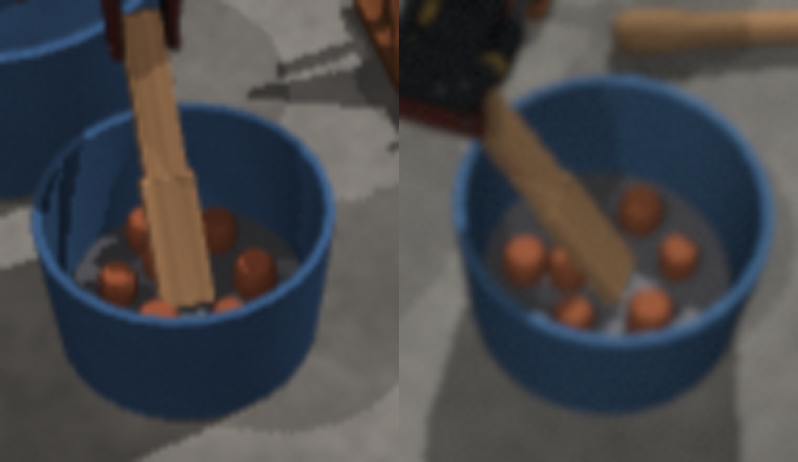

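Call:
jog_arm --pt "0 0 -5 0" --pt "0 0 -8.5 0" --pt "11 0 -8.5 0" --pt "22 0 -8.5 0" --pt "33 0 -8.5 0" --pt "43 0 -8.5 0" --pt "41 -12 -8.5 0" --pt "35 -23 -8.5 0" --pt "25 -31 -8.5 0" --pt "13 -35 -8.5 0" --pt "0 -35 -8.5 0" --pt "-12 -31 -8.5 0"

```text
time: 14.35
tcp_pos: [0.5418, -0.0957, 0.1616]
tool_rot: [0.984, -0.177, 0.0, -0.001]
force: [1.0, -0.0, 1.6]
gripper_width: 0.0275
```

Call:
jog_arm --pt "-10 8 -1 0" --pt "-16 19 -1.5 0" --pt "-19 31 -1.5 0" --pt "-16 43 -1.5 0" --pt "-10 54 -1.5 0" --pt "0 62 -1.5 0" --pt "12 66 -1.5 0" --pt "25 66 -1.5 0" --pt "37 62 -1.5 0" --pt "47 54 -1.5 0" --pt "53 43 -1.5 0" --pt "55 31 -1.5 0"

```text
time: 15.55
tcp_pos: [0.5817, -0.1461, 0.1633]
tool_rot: [0.984, -0.179, -0.002, 0.001]
force: [-6.5, -1.7, 4.6]
gripper_width: 0.0275
```

Call:
jog_arm --pt "-2 -12 0 0" --pt "-9 -23 0 0" --pt "-18 -31 0 0" --pt "-31 -35 0 0" --pt "-43 -35 0 0" --pt "-55 -31 0 0" --pt "-65 -23 0 0" --pt "-72 -12 0 0" --pt "-74 0 0 0" --pt "-72 12 0 0" --pt "-65 23 0 0" --pt "-55 31 0 0"

```text
time: 16.75
tcp_pos: [0.5204, -0.1568, 0.1638]
tool_rot: [0.984, -0.179, 0.0, -0.0]
force: [0.6, 2.4, 0.5]
gripper_width: 0.0277
```

Call:
jog_arm --pt "12 4 0 0" --pt "25 4 0 0" --pt "37 0 0 0" --pt "47 -8 0 0" --pt "53 -19 0 0" --pt "55 -31 0 0" --pt "53 -43 0 0" --pt "47 -54 0 0" --pt "37 -62 0 0" --pt "25 -66 0 0" --pt "12 -66 0 0" --pt "0 -62 0 0"

```text
time: 17.95
tcp_pos: [0.5411, -0.0953, 0.1638]
tool_rot: [0.984, -0.177, 0.0, -0.001]
force: [-0.5, -0.2, -1.1]
gripper_width: 0.0271
```

```bash
python3 shot.py 4
```

```text
17.95 [ 0.5411 -0.0953  0.1638] [ 9.842e-01 -1.771e-01  4.000e-04 -7.000e-04] [-0.51 -0.19 -1.14] 0.02710064809939082
```

View pics/m4.png

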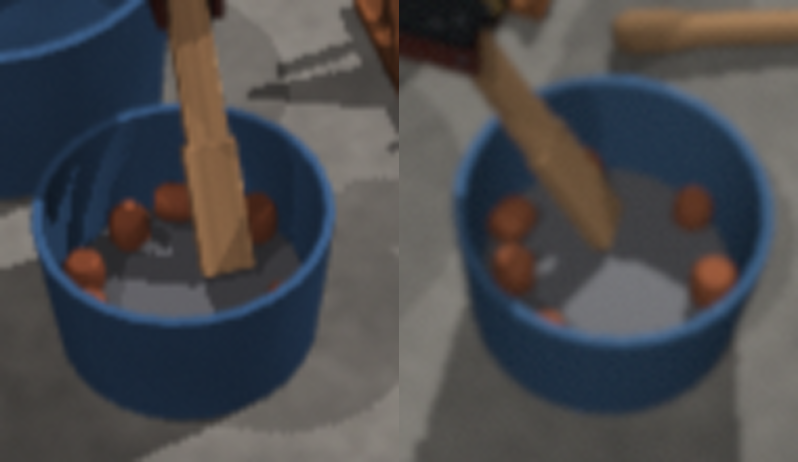

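Call:
jog_arm --pt "-10 8 0 0" --pt "-16 19 0 0" --pt "-19 31 0 0" --pt "-16 43 0 0" --pt "-10 54 0 0" --pt "0 62 0 0" --pt "12 66 0 0" --pt "25 66 0 0" --pt "37 62 0 0" --pt "47 54 0 0" --pt "53 43 0 0" --pt "55 31 0 0"

```text
time: 19.25
tcp_pos: [0.5827, -0.1459, 0.1635]
tool_rot: [0.984, -0.179, -0.001, 0.001]
force: [-4.3, -0.9, 2.4]
gripper_width: 0.0272
```

Call:
jog_arm --pt "-11 0 0 0" --pt "-22 0 0 0" --pt "-32 0 -5 0" --pt "-40 0 -15 0" --pt "-43 0 -35 0" --pt "-43 0 -65 0" --pt "-43 0 -100 0" --pt "-43 0 -135 0" --pt "-43 0 -150 0" --pt "-43 0 -150 0" --pt "-43 0 -150 0"

```text
time: 20.35
tcp_pos: [0.5422, -0.1304, 0.3138]
tool_rot: [0.984, -0.178, 0.0, 0.0]
force: [-0.7, 0.1, -2.3]
gripper_width: 0.0274
```

Call:
jog_arm --pt "-15 -30 0 0" --pt "-35 -65 0 0" --pt "-55 -100 0 0" --pt "-75 -135 0 0" --pt "-95 -170 0 0" --pt "-110 -205 0 0" --pt "-125 -235 0 0" --pt "-138 -262 5 0" --pt "-147 -283 10 0" --pt "-150 -293 13 0" --pt "-150 -293 13 0" --pt "-150 -293 13 0"

```text
time: 21.55
tcp_pos: [0.5044, 0.1957, 0.3001]
tool_rot: [0.984, -0.178, -0.0, 0.001]
force: [0.2, -0.3, -0.9]
gripper_width: 0.0277
```

```bash
sed -i 's/(205,190)/(270,80)/;s/(255,200)/(225,75)/;s/y+110,x:x+95/y+150,x:x+95/;s/4.2,fy=4.2/4,fy=4/' shot.py; python3 shot.py 5
```

```text
21.55 [0.5044 0.1957 0.3001] [ 9.840e-01 -1.784e-01 -5.000e-04  5.000e-04] [ 0.23 -0.26 -0.94] 0.027741239556858577
```

View pics/m5.png

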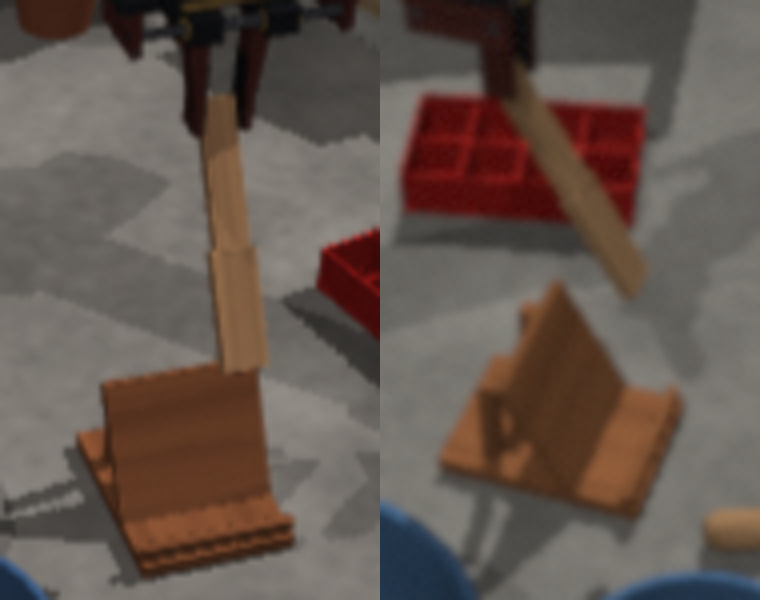

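```bash
python3 - <<'E'
from h import *
s,d=cam("scene"),cam("side")
fs=lambda u,v:np.array((270+u/4-.4,80+v/4-.4)); fd=lambda u,v:np.array((225+(u-380)/4-.4,75+v/4-.4))
T=np.array([.5044,.1957,.3001]); M=R.from_quat([.984,-.1784,0,0]).as_matrix()
Q=lambda s_,x,y: T+M@np.array([.0874-.5*s_+.866*x,y,.1332-.866*s_-.5*x])
for nm,a,b in (("tip-v",fs(224,370),fd(628,299)),("tip+v",fs(267,364),fd(649,270))):
    y=.018*(1 if nm=="tip-v" else -1); e=Q(0,.006,y)
    print(nm,tri((s,d),(a,b)).round(4),e.round(4),"px err",(a-proj(s,e)[0]).round(1),(b-proj(d,e)[0]).round(1))
e=Q(.09,.006,.018); print("shoulder",(fs(211,254)-proj(s,e)[0]).round(1)); e=Q(.09,.006,-.018);print((fs(257,247)-proj(s,e)[0]).round(1))
E
```

```text
tip-v [0.5855 0.148  0.1701] [0.5848 0.1463 0.1699] px err [ 1.  -0.8] [0.3 0.3]
tip+v [0.6021 0.1756 0.1735] [0.5974 0.18   0.1699] px err [ 0.4 -0.3] [1.8 0.7]
shoulder [1.  0.4]
[1.  0.6]
```

Call:
jog_arm --pt "0 0 35 0" --pt "0 0 70 0" --pt "0 0 100 0" --pt "0 0 122 0" --pt "0 0 132 0" --pt "-2 0 138 0" --pt "-4 0 142 0" --pt "-6 0 145 0" --pt "-7 0 147 0" --pt "-7 0 147 0" --pt "-7 0 147 0"

```text
time: 22.75
tcp_pos: [0.498, 0.199, 0.1543]
tool_rot: [0.984, -0.178, 0.0, -0.0]
force: [-0.7, -0.2, -0.5]
gripper_width: 0.0275
```

Call:
jog_arm --pt "-1 0 1 0" --pt "-1.5 0 2 0" --pt "-2 0 2.5 0" --pt "-2 0 2.8 0" --pt "-2 0 2.8 0" --pt "-2 0 2.8 0"

```text
time: 23.35
tcp_pos: [0.496, 0.1996, 0.151]
tool_rot: [0.984, -0.178, 0.0, -0.0]
force: [0.1, 0.1, -0.9]
gripper_width: 0.0274
```

Call:
jog_arm --pt "-0.5 0 0.7 0" --pt "-0.8 0 1.2 0" --pt "-0.8 0 1.2 0" --pt "-0.8 0 1.2 0"

```text
time: 23.75
tcp_pos: [0.4952, 0.1999, 0.1497]
tool_rot: [0.984, -0.178, -0.0, -0.0]
force: [-0.0, 0.8, -0.6]
gripper_width: 0.0274
```

Call:
jog_arm --pt "0 0 0.7 0" --pt "0 0 1.4 0" --pt "0 0 2 0" --pt "0 0 2 0" --pt "0 0 2 0"

```text
time: 24.25
tcp_pos: [0.4952, 0.2001, 0.1487]
tool_rot: [0.984, -0.178, 0.0, -0.0]
force: [-3.2, -0.2, 5.6]
gripper_width: 0.0276
```

Call:
jog_arm --pt "0 0 -0.8 0" --pt "-0.7 0 -0.8 0" --pt "-1.4 0 -0.8 0" --pt "-2 0 -0.8 0" --pt "-2 0 -0.8 0" --pt "-2 0 -0.8 0"

```text
time: 24.85
tcp_pos: [0.4942, 0.2002, 0.1484]
tool_rot: [0.984, -0.178, 0.001, 0.0]
force: [4.8, -0.6, 0.4]
gripper_width: 0.0275
```

Call:
jog_arm --pt "0.7 0 0 0" --pt "0.7 0 0 0" --pt "0.7 0 0 0" --pt "0.7 0 0 0" --newtons 3

```text
time: 25.25
tcp_pos: [0.4936, 0.2004, 0.1482]
tool_rot: [0.984, -0.178, -0.001, 0.0]
force: [1.0, -0.2, -0.0]
gripper_width: 0.0278
```

Call:
jog_arm --pt "0 0 0 0" --pt "0 0 0 0" --pt "0 0 0 0" --pt "0 0 0 0" --pt "0 0 0 0" --pt "0 0 0 0" --pt "0 0 0 0" --fingers 0.6

```text
time: 25.95
tcp_pos: [0.494, 0.2003, 0.1485]
tool_rot: [0.984, -0.178, -0.0, 0.0]
force: [-0.3, -0.1, -0.9]
gripper_width: 0.0526
```

```bash
python3 shot.py 6
```

```text
25.95 [0.494  0.2003 0.1485] [ 0.984  -0.1782 -0.      0.    ] [-0.28 -0.13 -0.87] 0.05263584796032211
```

View pics/m6.png

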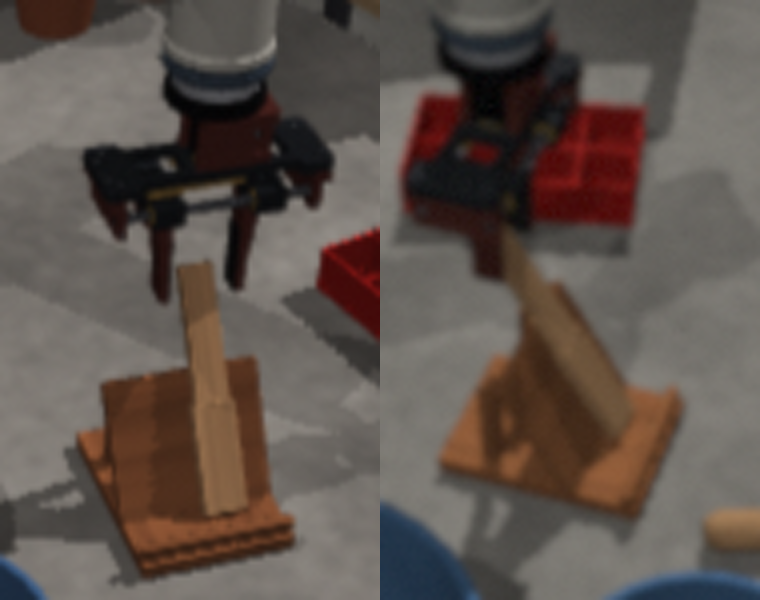

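Call:
jog_arm --pt "0 0 0 0" --pt "0 0 0 0" --pt "0 0 0 0" --pt "0 0 -15 0" --pt "0 0 -45 0" --pt "0 0 -85 0" --pt "0 0 -125 0" --pt "-27 0 -152 0" --pt "-27 0 -152 0" --pt "-27 0 -152 0" --fingers 1

```text
time: 27.05
tcp_pos: [0.469, 0.21, 0.302]
tool_rot: [0.984, -0.178, 0.001, -0.001]
force: [0.8, 0.1, -0.6]
gripper_width: 0.0879
```

```bash
python3 - <<'E'
from h import *
o=manip.get_obs(); print(o["time"],np.round(o["tcp_pos"],4))
c=manip.camera_model("wrist"); np.save("w2.npy",np.array([*c["xyz"],*np.ravel(c["rotation"])]))
W=manip.capture("wrist")[...,::-1]; cv2.imwrite("pics/w2.png",W)
S=manip.capture("scene")[...,::-1]; cv2.imwrite("pics/scene7.png",S); cv2.imwrite("pics/side7.png",manip.capture("side")[...,::-1])
f=lambda a,sl,k:cv2.resize(a[sl],None,fx=k,fy=k,interpolation=cv2.INTER_CUBIC)
a=cv2.imread("pics/scene0.png"); w=cv2.imread("pics/w1.png"); sl=np.s_[135:220,280:350]; ws=np.s_[40:200,225:365]
r1=np.hstack([f(a,sl,4),f(S,sl,4)]); r2=np.hstack([f(w,ws,2),f(W,ws,2)])
r2=r2[:, :560] if r2.shape[1]>560 else r2
h=np.zeros((r1.shape[0]+max(0,r2.shape[0]-0)-90,560,3),np.uint8); h[:340]=r1; h[340:]=r2[:h.shape[0]-340]; cv2.imwrite("pics/cmp.png",h)
for n,x in (("scene",[(225,215,290,290)]),("side",[(262,215,350,302)])):
    im=cv2.imread(f"pics/{n}7.png"); hsv=cv2.cvtColor(im,cv2.COLOR_BGR2HSV); m=cv2.inRange(hsv,(0,110,50),(14,255,255)); x0,y0,x1,y1=x[0]
    N,L,St,C=cv2.connectedComponentsWithStats(m[y0:y1,x0:x1]); print(n,[(C[i].round(0).tolist(),int(St[i,4])) for i in range(1,N) if St[i,4]>12])
E
```

```text
27.05 [0.469 0.21  0.302]
scene [([21.0, 23.0], 73), ([40.0, 27.0], 88), ([9.0, 29.0], 90), ([2.0, 40.0], 39)]
side [([36.0, 26.0], 78), ([62.0, 34.0], 62), ([20.0, 37.0], 82), ([20.0, 49.0], 67), ([68.0, 49.0], 96)]
```

View pics/cmp.png

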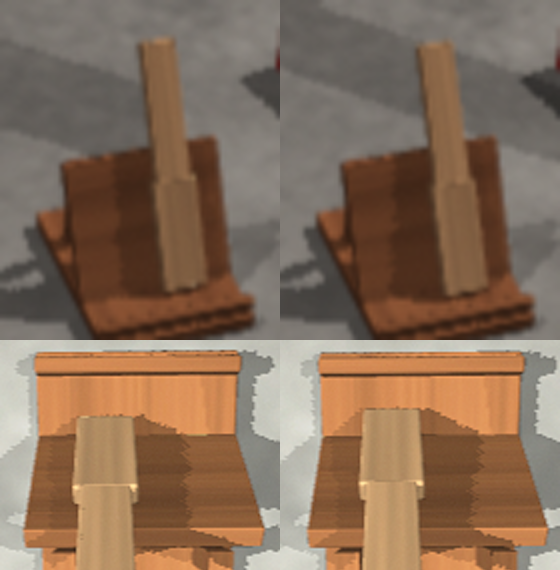

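```bash
python3 - <<'E'
from h import *
K=cam("wrist")[0]
for n in (1,2):
    w=np.load(f"w{n}.npy"); c=(K,w[:3],R.from_quat(w[3:]).as_matrix() if len(w)==7 else w[3:].reshape(3,3))
    g=cv2.cvtColor(cv2.imread(f"pics/w{n}.png"),cv2.COLOR_BGR2GRAY).astype(int)
    col=g[:,270:286].mean(1); d=np.diff(col)
    pk=[(i,round(d[i])) for i in range(38,200) if abs(d[i])>9]; print(n,pk)
    u=np.array([.9367,-.35]); f0=np.array([.566,.1523])
    for h in (.021,.099,.194,.188,.027):
        print(h,[(r,round(float((plane(c,(278,r),h)[0,:2]-f0)@u)*1000,1)) for r in ((75,76,77,78,79,80) if h==.021 else (109,111,113) if h==.099 else (176,178,180) if h>.19 else (184,186,188) if h>.1 else (47,))])
    print([ (r,(np.abs(np.diff(g[r,230:330])).argsort()[-4:]+230).tolist()) for r in (85,100,130,170)])
E
```

```text
1 [(44, -26), (45, -32), (46, 16), (47, -30), (48, 28), (54, -19), (55, -62), (56, -10), (57, 100), (76, -13), (77, -10), (78, 12), (111, 26), (112, -18), (174, 31), (175, 42), (176, -13)]
0.021 [(75, 15.4), (76, 14.2), (77, 13.0), (78, 11.8), (79, 10.6), (80, 9.4)]
0.099 [(109, -29.2), (111, -31.3), (113, -33.4)]
0.194 [(176, -88.1), (178, -89.9), (180, -91.6)]
0.188 [(184, -96.3), (186, -98.1), (188, -99.9)]
0.027 [(47, 47.4)]
[(85, [242, 291, 262, 312]), (100, [242, 292, 241, 261]), (130, [290, 236, 237, 263]), (170, [243, 293, 242, 245])]
2 [(45, -73), (46, 28), (47, -42), (48, 32), (49, 13), (55, -30), (56, -61), (57, 75), (58, 28), (73, -23), (74, 22), (110, 17), (175, 53), (176, 10), (177, -9), (185, -43), (186, 35)]
0.021 [(75, 15.8), (76, 14.6), (77, 13.4), (78, 12.2), (79, 11.0), (80, 9.8)]
0.099 [(109, -29.1), (111, -31.3), (113, -33.4)]
0.194 [(176, -88.5), (178, -90.3), (180, -92.0)]
0.188 [(184, -96.6), (186, -98.5), (188, -100.3)]
0.027 [(47, 47.8)]
[(85, [294, 244, 265, 323]), (100, [295, 244, 243, 264]), (130, [293, 238, 239, 266]), (170, [243, 295, 264, 247])]
```

Call:
jog_arm --pt "45 0 0 0" --pt "90 0 0 0" --pt "125 0 0 0" --pt "143 0 0 0" --pt "143 0 40 0" --pt "143 0 85 0" --pt "143 0 130 0" --pt "143 0 170 0" --pt "143 0 205 0" --pt "143 0 235 0" --pt "143 0 255 0" --pt "143 0 265 0" --fingers 0 --newtons 10

```text
time: 28.4
tcp_pos: [0.6003, 0.1587, 0.0305]
tool_rot: [0.984, -0.178, -0.003, 0.001]
force: [-0.2, -1.4, -0.2]
gripper_width: 0.0006
```

Call:
jog_arm --pt "0 0 0 0" --pt "-3 0 0 0" --pt "-6 0 0 0" --pt "-8 0 0 0" --pt "-9 0 0 0" --pt "-10 0 0 0" --pt "-10 0 0 0"

```text
time: 29.1
tcp_pos: [0.5933, 0.1632, 0.0358]
tool_rot: [0.984, -0.178, 0.0, -0.0]
force: [0.4, -0.2, -0.2]
gripper_width: 0.0004
```

Call:
jog_arm --pt "-1 0 0 0" --pt "-2 0 0 0" --pt "-3 0 0 0" --pt "-4 0 0 0" --pt "-5 0 0 0" --pt "-6 0 0 0" --pt "-6 0 0 0"

```text
time: 29.8
tcp_pos: [0.5875, 0.1653, 0.0355]
tool_rot: [0.984, -0.178, -0.0, -0.0]
force: [1.0, -0.4, 0.1]
gripper_width: 0.0008
```

Call:
jog_arm --pt "-0.5 0 0 0" --pt "-1 0 0 0" --pt "-1.5 0 0 0" --pt "-2 0 0 0" --pt "-2 0 0 0"

```text
time: 30.3
tcp_pos: [0.5857, 0.166, 0.0355]
tool_rot: [0.984, -0.178, -0.0, -0.0]
force: [0.3, 0.6, 0.0]
gripper_width: 0.0003
```

Call:
jog_arm --pt "-0.5 0 0 0" --pt "-1 0 0 0" --pt "-1.5 0 0 0" --pt "-2 0 0 0" --pt "-2 0 0 0"

```text
time: 30.8
tcp_pos: [0.5839, 0.1667, 0.0356]
tool_rot: [0.984, -0.178, 0.0, -0.0]
force: [-0.4, 0.9, 0.2]
gripper_width: 0.0005
```

Call:
jog_arm --pt "-0.5 0 0 0" --pt "-1 0 0 0" --pt "-1.5 0 0 0" --pt "-2 0 0 0" --pt "-2 0 0 0"

```text
time: 31.3
tcp_pos: [0.582, 0.1674, 0.0356]
tool_rot: [0.984, -0.178, -0.0, -0.0]
force: [-0.3, 0.1, 0.6]
gripper_width: 0.0003
```

```bash
python3 - <<'E'
from h import *
o=manip.get_obs(); print(np.round(o["tcp_pos"],4),np.round(o["force"],2))
a=manip.capture("scene")[...,::-1]; b=manip.capture("side")[...,::-1]
f=lambda q:cv2.resize(q,None,fx=5,fy=5,interpolation=cv2.INTER_CUBIC)
cv2.imwrite("pics/n1.png",np.hstack([f(a[140:230,285:360]),f(b[130:220,240:315])]))
E
```

```text
[0.582  0.1674 0.0356] [-0.26  0.15  0.56]
```

View pics/n1.png

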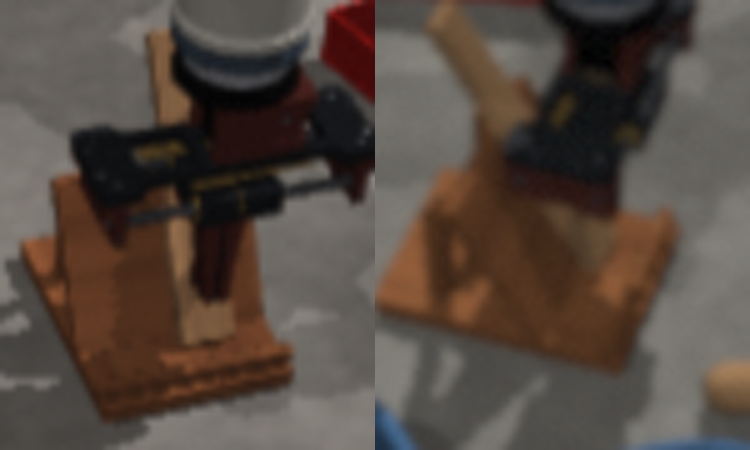

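Call:
jog_arm --pt "-0.5 0 0 0" --pt "-1 0 0 0" --pt "-1.5 0 0 0" --pt "-2 0 0 0" --pt "-2 0 0 0"

```text
time: 31.9
tcp_pos: [0.5801, 0.1681, 0.0356]
tool_rot: [0.984, -0.178, 0.0, -0.0]
force: [-0.6, -0.1, 0.3]
gripper_width: 0.0007
```

Call:
jog_arm --pt "-0.5 0 0 0" --pt "-1 0 0 0" --pt "-1.5 0 0 0" --pt "-1.5 0 0 0"

```text
time: 32.3
tcp_pos: [0.5789, 0.1685, 0.0356]
tool_rot: [0.984, -0.178, 0.0, -0.0]
force: [0.7, -0.6, 0.0]
gripper_width: 0.0006
```

```bash
cat > tip.py <<'E'
from h import *
def row(im):
    # blade (tan) has larger G/R than base (orange-brown); subpixel crossing per column
    r=[]
    for c in range(323,331):
        p=im[200:216,c].astype(float); q=p[:,1]/(p[:,2]+1); a,b=q[:3].mean(),q[-3:].min() ; t=.68
        k=[i for i in range(15) if q[i]>=t>q[i+1]]; r.append(round(200+k[0]+(q[k[0]]-t)/(q[k[0]]-q[k[0]+1]),1) if k else None)
    return r
if __name__=="__main__":
    print("now",row(manip.capture("scene")[...,::-1]))
    for n in ("scene0","scene6","scene7"): print(n,row(cv2.imread(f"pics/{n}.png")))
    im=cv2.imread("pics/scene0.png"); p=im[200:216,326].astype(float); print((p[:,1]/(p[:,2]+1)).round(2))
E
python3 tip.py
```

```text
now [np.float64(208.2), np.float64(208.0), np.float64(207.6), np.float64(207.4), np.float64(207.3), np.float64(207.1), np.float64(206.5), np.float64(206.3)]
scene0 [np.float64(207.2), np.float64(206.9), np.float64(206.6), np.float64(206.4), np.float64(206.5), np.float64(206.5), np.float64(205.8), np.float64(205.2)]
scene6 [np.float64(208.3), np.float64(208.1), np.float64(207.7), np.float64(207.6), np.float64(207.4), np.float64(207.3), np.float64(207.0), np.float64(206.4)]
scene7 [np.float64(208.3), np.float64(208.2), np.float64(207.7), np.float64(207.4), np.float64(207.4), np.float64(207.3), np.float64(207.1), np.float64(206.4)]
[0.74 0.73 0.73 0.73 0.73 0.73 0.72 0.63 0.57 0.59 0.6  0.59 0.59 0.58
 0.59 0.59]
```

Call:
jog_arm --pt "-0.5 0 0 0" --pt "-1 0 0 0" --pt "-1.5 0 0 0" --pt "-2 0 0 0" --pt "-2 0 0 0"

```text
time: 32.85
tcp_pos: [0.577, 0.1693, 0.0357]
tool_rot: [0.984, -0.178, 0.0, -0.0]
force: [1.9, -1.2, 0.4]
gripper_width: 0.0007
```

```bash
python3 tip.py | head -1
```

```text
now [np.float64(207.5), np.float64(207.3), np.float64(207.3), np.float64(207.1), np.float64(206.6), np.float64(206.5), np.float64(206.4), np.float64(206.0)]
```

Moving in; about half the error is gone.

Call:
jog_arm --pt "-0.5 0 0 0" --pt "-1 0 0 0" --pt "-1.5 0 0 0" --pt "-2 0 0 0" --pt "-2 0 0 0"

```text
time: 33.4
tcp_pos: [0.5753, 0.1699, 0.0358]
tool_rot: [0.984, -0.178, 0.0, -0.0]
force: [2.5, -1.3, 1.2]
gripper_width: 0.0003
```

```bash
python3 tip.py | head -1
```

```text
now [np.float64(207.6), np.float64(207.0), np.float64(206.6), np.float64(206.4), np.float64(206.5), np.float64(206.6), np.float64(206.0), np.float64(205.2)]
```

Call:
jog_arm --pt "-0.5 0 0 0" --pt "-1 0 0 0" --pt "-1 0 0 0" --pt "-1 0 0 0"

```text
time: 33.85
tcp_pos: [0.5751, 0.17, 0.0359]
tool_rot: [0.984, -0.178, 0.001, -0.0]
force: [5.8, -2.5, -1.1]
gripper_width: 0.0002
```

Call:
jog_arm --pt "3 0 0 0" --pt "12 0 0 0" --pt "27 0 0 0" --pt "27 0 -30 0" --pt "27 0 -75 0" --pt "27 0 -120 0" --pt "27 0 -165 0" --pt "27 0 -210 0" --pt "27 0 -250 0" --pt "27 0 -266 0" --pt "0 0 -266 0" --pt "-40 0 -266 0"

```text
time: 35.05
tcp_pos: [0.5371, 0.184, 0.3003]
tool_rot: [0.984, -0.179, -0.001, 0.0]
force: [0.0, 0.9, 0.5]
gripper_width: 0.0002
```

Call:
jog_arm --pt "-40 0 0 0" --pt "-70 0 0 0" --pt "-75 0 0 0" --pt "-75 0 0 0" --pt "-75 0 0 0" --fingers 1

```text
time: 35.55
tcp_pos: [0.4671, 0.2104, 0.301]
tool_rot: [0.984, -0.178, -0.0, 0.0]
force: [0.2, -0.1, -0.1]
gripper_width: 0.0368
```

```bash
python3 - <<'E'
from h import *
import tip
K=cam("wrist")[0]
o=manip.get_obs(); print(o["time"],np.round(o["tcp_pos"],4),np.round(o["force"],1))
c=cam("wrist"); W=manip.capture("wrist")[...,::-1]; cv2.imwrite("pics/w3.png",W)
g=cv2.cvtColor(W,cv2.COLOR_BGR2GRAY).astype(int); d=np.diff(g[:,272:288].mean(1)); pk=[i for i in range(36,205) if abs(d[i])>9]
u=np.array([.9367,-.35]); f0=np.array([.566,.1523])
for h in (.021,.027,.099,.194): print(h,[(r,round(float((plane(c,(280,r+.5),h)[0,:2]-f0)@u)*1000,1)) for r in pk])
print([ (r,np.sort(np.abs(np.diff(g[r,230:330])).argsort()[-5:]+230).tolist()) for r in (90,100,130,170)])
S=manip.capture("scene")[...,::-1]; cv2.imwrite("pics/scene8.png",S); D=manip.capture("side")[...,::-1]; cv2.imwrite("pics/side8.png",D)
print([float(x) for x in tip.row(S)])
for n,A,reg in (("scene",S,dict(paddle=(280,135,350,222),dibber=(305,230,360,278),cult=(105,270,170,360),tray=(345,130,420,185))),("side",D,dict(dibber=(300,198,372,216),cult=(235,378,352,420),paddleSide=(238,125,302,205)))):
    B=cv2.imread(f"pics/{n}0.png")
    for k,(x0,y0,x1,y1) in reg.items():
        e=np.abs(A[y0:y1,x0:x1].astype(int)-B[y0:y1,x0:x1]).max(2); print(n,k,round(e.mean(),2),int((e>40).sum()))
E
```

```text
35.55 [0.4671 0.2104 0.301 ] [ 0.2 -0.1 -0.1]
0.021 [(42, 51.2), (46, 46.6), (52, 39.6), (53, 38.4), (54, 37.3), (55, 36.1), (75, 12.3), (109, -29.7), (110, -30.9), (171, -111.7), (172, -113.0), (173, -114.4), (182, -127.0), (183, -128.4)]
0.027 [(42, 49.9), (46, 45.4), (52, 38.5), (53, 37.3), (54, 36.2), (55, 35.0), (75, 11.6), (109, -29.9), (110, -31.1), (171, -110.8), (172, -112.2), (173, -113.5), (182, -125.9), (183, -127.3)]
0.099 [(42, 35.0), (46, 31.2), (52, 25.4), (53, 24.4), (54, 23.4), (55, 22.5), (75, 2.7), (109, -32.2), (110, -33.3), (171, -100.4), (172, -101.5), (173, -102.7), (182, -113.2), (183, -114.3)]
0.194 [(42, 15.3), (46, 12.4), (52, 8.1), (53, 7.3), (54, 6.6), (55, 5.9), (75, -9.0), (109, -35.3), (110, -36.1), (171, -86.7), (172, -87.5), (173, -88.4), (182, -96.3), (183, -97.2)]
[(90, [243, 244, 264, 293, 294]), (100, [241, 242, 263, 294, 295]), (130, [237, 238, 265, 292, 293]), (170, [242, 246, 247, 263, 294])]
[207.5, 206.7, 206.6, 206.5, 206.4, 206.6, 205.6, 205.1]
scene paddle 6.18 0
scene dibber 1.41 0
scene cult 1.68 15
scene tray 5.49 0
side dibber 4.32 0
side cult 3.83 0
side paddleSide 7.69 0
```

```bash
python3 - <<'E'
from h import *
P=[]
for n in ("scene","side"):
    A=cv2.imread(f"pics/{n}8.png"); B=cv2.imread(f"pics/{n}0.png"); e=np.abs(A.astype(int)-B).max(2)
    hs=cv2.cvtColor(A,cv2.COLOR_BGR2HSV); m=cv2.inRange(hs,(0,110,50),(14,255,255)); m[e<40]=0
    N,L,S,C=cv2.connectedComponentsWithStats(m); print(n,"new orange",[(C[i].round(0).tolist(),int(S[i,4])) for i in range(1,N) if S[i,4]>12])
    x0,y0,x1,y1=(205,215,292,292) if n=="scene" else (262,215,350,302)
    N,L,S,C=cv2.connectedComponentsWithStats(cv2.inRange(hs,(0,110,40),(15,255,255))[y0:y1,x0:x1])
    for i in range(1,N):
        if S[i,4]>8: print(n,S[i,4],((plane(cam(n),C[i]+(x0,y0),.038)[0,:2]-(.625,-.162))*1000).round(0))
E
```

```text
scene new orange [([81.0, 44.0], 6329), ([183.0, 17.0], 28), ([222.0, 39.0], 429), ([59.0, 70.0], 27), ([164.0, 93.0], 24), ([19.0, 121.0], 1146), ([246.0, 236.0], 46), ([266.0, 239.0], 41), ([233.0, 243.0], 62), ([225.0, 254.0], 37)]
scene 72 [-66.  39.]
scene 91 [-20.  75.]
scene 91 [-68.  -3.]
scene 57 [-46. -44.]
side new orange [([85.0, 64.0], 809), ([81.0, 90.0], 321), ([84.0, 107.0], 264), ([298.0, 238.0], 30), ([326.0, 247.0], 20), ([279.0, 251.0], 18), ([331.0, 263.0], 61), ([281.0, 264.0], 47)]
side 78 [-13.  74.]
side 64 [59. 44.]
side 82 [-60.  37.]
side 67 [-61.  -1.]
side 96 [68. -4.]
```

Call:
jog_arm --pt "0 0 -40 0" --pt "20 35 -60 0" --pt "40 75 -60 0" --pt "60 115 -60 0" --pt "80 155 -60 0" --pt "100 195 -60 0" --pt "120 235 -60 0" --pt "135 270 -60 0" --pt "145 293 -60 0" --pt "145 293 -60 0" --pt "145 293 -60 0"

```text
time: 36.8
tcp_pos: [0.4996, -0.1152, 0.361]
tool_rot: [0.984, -0.179, -0.001, -0.0]
force: [-0.4, 0.1, -0.2]
gripper_width: 0.0877
```

```bash
python3 - <<'E'
from h import *
c=cam("wrist"); W=manip.capture("wrist")[...,::-1]; cv2.imwrite("pics/w4.png",W)
hs=cv2.cvtColor(W,cv2.COLOR_BGR2HSV); m=cv2.erode(cv2.inRange(hs,(0,110,40),(17,255,255)),np.ones((3,3)))
N,L,S,C=cv2.connectedComponentsWithStats(m)
for i in range(1,N):
    if S[i,4]>30:
        p=(plane(c,C[i],.038)[0,:2]-(.625,-.162))*1000
        if np.hypot(*p)<130: print(S[i,4],C[i].round(0),p.round(0))
print(manip.get_obs()["time"], manip.get_obs()["force"])
E
```

```text
376 [268.  19.] [ 69. -10.]
241 [236.  42.] [59. 42.]
248 [323.  54.] [  2. -66.]
252 [325.  84.] [-36. -54.]
269 [236. 101.] [-13.  71.]
230 [300. 114.] [-62.  -9.]
249 [271. 124.] [-61.  36.]
36.85 [-0.37489049 -0.30571758  0.40545432]
```

All 7 beads are still in the pot and the paddle is back in place, so I'm handing in.

```bash
python3 -c "
from rig import manip
print(manip.job_done())"
```

```text
the job is handed in; nothing more can be done
None
```

The job is done and handed in after about 37 s of the 72 s allowed; no verdict was reported.

- **Press:** I took the paddle off its rest and worked the middle bead aside. I found the plate at about 24 mm above the bench and pressed it about 4 mm, reading 11 N.
- **Stir:** I made about 3 turns anticlockwise with the tip about 3 mm above the plate. The tip ran 31–42 mm out from the centre. It was closest in on the side where the leaning paddle comes near the rim. The highest force I saw at the end of any move was about 12 N.
- **Return:** The paddle had slipped about 2 mm in the grip, so on letting go its tip stood about 4–5 mm out from the corner. I nudged it in with closed fingers until it seated.

**Last checks**
- The paddle's tip, shoulder and top edge match the starting pictures to within about 1 mm.
- All 7 beads were counted in the pot with the wrist camera.
- The dibber and tray look unchanged. The cultivator's box differed in 15 pixels in the scene view and none in the side view; I did not follow this up and took it for shadow.
- The gripper is open and touching nothing.

**Not checked or not in agreement**
- An early estimate from the bead heights put the plate near 33 mm. I trusted the felt value of 24 mm instead.
- The plate's travel comes from the force readings, not from a direct measurement.

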